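# Start the hold-down screw of a tube mixer

## Robot

A 6-joint arm with a two-finger parallel gripper is mounted at the origin on the work surface. World frame = base frame: x ahead of the robot, y to its left, z up, the work surface at z = 0. Lengths are in m, angles in degrees, forces in N, time in s.
With the tool pointing down it reaches from about 0.375 to 0.9 m from the base axis. Payload 3.1 kg.
Tool frame: the origin (TCP) lies between the finger pads, 19 mm behind the fingertips; this is the grasp point; z points along the fingers, y is the line along which they close (so a half turn about z gives the same grasp; the last joint's range is limited). The gripper opens to 87 mm and grips with 3 to 60 N. Pads are 19 mm wide; open, the fingers measure 117 mm over their backs; the gripper's body (75 mm by 190 mm) begins 51 mm behind the grasp point.
Start: joints at [55.376, 30.224, 82.088, -0, 67.689, -10.227], TCP at [0.258, 0.569, 0.241] pointing down, gripper open.
Joint ranges: [-176.69, 176.69], [-43.24, 126.21], [12.49, 139.97], [-82, 262], [0, 151.66], [-163.58, 163.58]. Speed limits (degrees/s): [159.86, 159.86, 180, 180, 180, 180].

## Interface

Orientations are given as a 3x3 rotation matrix whose columns are the frame's x, y, z axes.
In Python, from rig import read_state, optics, order gives the robot as it stands.
- The arm moves only by the tool drive_tool, never from a script. Its argument "steps" is a list of rows, each a list of 7 numbers: the finger opening in mm, from 0 to 87, then the shift along the tool's x, y, z normalised to -1 to 1, where 1 is 0.12 m, then the turn, a rotation vector about the tool's x, y, z normalised to -1 to 1, where 1 is 1.5 rad. In form: [[jaw, tx, ty, tz, ax, ay, az], ...]. A call has 1 to 8 rows; each row is the pose to reach, as a shift and turn from the pose commanded when the call began, along the tool's axes at that moment; what a row does not reach only later rows make up. A row lasts 1/10 s, in which the tool goes at most 50 mm and 8.59 degrees, less where a joint would pass 70% of its speed; a pose out of reach is approached as far as the arm can. A call with a number of a shift or a turn outside -1 to 1 is refused whole. A call with a gripper value outside its range is refused whole. The fingers move at their own pace and stop on an object; the grip force is fixed at half the most. Time passes only in rows, so rows that repeat a pose let the fingers close. It gives the time, the measured TCP pose, the force, the opening and the grip force at its end, in the units of the state.
- read_state(): the state, without advancing time (a new reading comes with each control period).
- optics.capture(name): name is "scene" or "side" or "wrist"; returns a dict with "color" (384x512x3 uint8, blue, green, red), "range_z" (384x512 float32, m along the optical axis (not along the pixel's ray), 0 where there is no reading), "fx", "fy", "cx", "cy" (pixels), "rvec" (rotation vector, rad) and "tvec" (3), from world to camera coordinates, as OpenCV has them. Camera axes: x right, y down, z forward; pixel columns grow to the right and rows downward; lengths in m; the calibration is good to about 2 mm. The wrist camera is an equidistant fisheye: a pixel r from the principal point sees the ray r / f radians off the axis. A picture is of the moment at which its call begins.
- order.hand_in(): hands the job in; it is judged then, once.
The state is a dict: "time_s": time; "joint_positions": joint angles; "qvel": joint speeds; "tau": joint torques, N m; "position": TCP position; "tcp_rot": TCP orientation; "force": force on the tool from outside, world axes, zero at the start; "moment": the same for the moment, N m; "opening": opening from 0.0 (shut) to 1.0 (fully open); "grasp_force": force on a finger pad.
Only numpy, scipy, OpenCV 4.12 (cv2) and the standard library are available. Lean on these libraries where they do the work, as an engineer would, in place of code of your own. Each camera call takes 0.05 s, during which the arm holds its last target. There are 200 camera calls.

## Task

Start the heavy knurled clamp screw on the lab mixer, without forcing it: grip its knob and turn it backward (counter-clockwise seen from above) until it drops into its thread, then turn it one full turn forward (clockwise) so that it is started but not tightened. Finish while still holding the knob centred in the gripper, and leave the jar, carton and tip box where they stand.

Things in the scene. Friction and masses are not known exactly. Their poses are not given: they have to be found in the camera images.
- mixer: Fixed white mixer 150 x 250 x 44 mm; origin on the bench right below the screw's axis, housing from y = -70 to +180 mm. A bent steel hold-down bar lies at z = 95 to 100 mm round the screw (62 mm square) and runs to +y; a rack with five glass tubes, up to 140 mm high, stands at y = +115 to +165 mm.
- knob: Round knurled steel knob of the captive clamp screw, 47 mm diameter, 30 mm high, axis upright, white bar on top. Origin: centre of its underside, 126 to 132 mm above the bench at the start. About 0.6 kg with its screw. 15 to 30 N of grip turns it without slipping; it then slides little through the fingers, and settles on its thread when they are loosened.
- knob_grip (a point): Point on the screw axis at half the knob's height, 15 mm above its underside: where to grip from above. The knob is round, so any yaw will do and open fingers can be turned round it for a new grip.
- screw (a joint): Turning angle of the screw in rad, about 0 at the start; grows when turned backward (counter-clockwise from above). The screw stays at the angle where it is left; turning takes about 0.03 N m. The thread drop comes somewhere between 0.7 and 4.0 rad of backward turning, differing each time and not visible from outside.
- screw_lift (a joint): Height of the screw in m, growing upward; about 0 at its highest. Right-hand thread, 8 mm pitch: starts between -0.0055 and -0.0008, rises 8 mm per turn backward. At the drop its weight (5 to 7 N) comes off the thread: held in the fingers it hangs on the wrist; loosened it falls 8 mm to about -0.008. Then it sinks 8 mm per turn forward (-0.016 after one). Lowest: -0.026.
- jar: Bystander: amber jar with black lid, 54 mm diameter, 85 mm high, origin at the centre of its base.
- carton: Bystander: pale carton 60 x 100 x 55 mm, origin at the centre of its base.
- tipbox: Bystander: green tip box with clear lid, 85 x 120 x 50 mm, origin at the centre of its base.

How it is judged (in metres and radians):
On the way:
1. the screw has been turned backward and has dropped into its thread (value of joint screw above 0.5 rad and value of joint screw_lift below -0.0055 m), for 0.1 s.
At the end, for the whole second after the job is handed in: The screw stands one turn (about 0.7 to 1.2) past the drop, 13.4 to 17.6 mm below its highest point, at rest, with the gripper still closed on the knob: more than 2 N of contact, the TCP within 12 mm of the axis and 30 mm of the grip point (value of joint screw_lift between -0.0176 and -0.0134 m and contact force between the fingers and knob above 2 N and horizontal distance between the grasp point and knob below 0.012 m and distance between the grasp point and knob_grip below 0.03 m and linear speed of knob below 0.01 m/s and angular speed of knob below 0.1 rad/s); the arm keeps its last pose, push and grip.
It fails at once if the screw was turned backward far past the drop (value of joint screw above 5.8 rad).
It fails at once if the screw was screwed down hard instead of one turn (value of joint screw_lift below -0.022 m).
It fails at once if the jar, carton or tip box was disturbed (distance of any of jar, carton, tipbox from where it was at the start of the episode above 0.02 m).
It fails at once if the mixer or screw was forced (contact force between the arm and mixer above 40 N or contact force between the fingers and knob above 130 N).
It also fails if it takes over 72 s, if anything falls off the work surface, if the arm or the gripper's body presses on something with over 40 N, if the wrist force passes 120 N, or if a joint passes its speed limit or range.

## Working session

There is one attempt and no reset: what is moved stays moved. The work goes in short steps, Python scripts to look and compute and a tool call to move; the robot and the scene stay as the last step left them, time stands still between calls to the robot, and variables do not carry over. Pictures are saved under pics/ and viewed, at most 10 in all, crops included, and the job is handed in when it is done.

Besides the shell and the picture viewer there is one more tool, called as name(argument=value, ...) on one line, values as JSON. drive_tool: Moves the arm, as the interface text tells. Scaled input: -1 to 1 covers 0.12 m each way for a shift and 1.5 rad each way for a turn. Its arguments: {"type":"object","properties":{"steps":{"type":"array"}},"required":["steps"]}

```bash
mkdir -p pics; python3 - <<'E'
from rig import read_state, optics
import cv2,numpy as np
s=read_state();print(s)
a=optics.capture("scene");b=optics.capture("side")
np.save('scene.npy',a,allow_pickle=True);np.save('side.npy',b,allow_pickle=True)
for c in(a,b):
  R=cv2.Rodrigues(np.array(c['rvec'],float))[0];print(c['fx'],c['cx'],c['cy'],-R.T@np.array(c['tvec']).ravel(),R[2])
cv2.imwrite('pics/a.png',a['color']);cv2.imwrite('pics/b.png',b['color'])
E
```

```text
{'time_s': 0.0, 'joint_positions': array([ 5.53752382e+01,  3.02787169e+01,  8.21578611e+01, -5.55591040e-04,
        6.76860381e+01, -1.02282721e+01]), 'qvel': array([-0.0143082 , -0.05299059, -0.07018968, -0.09114629,  0.03202368,
       -0.05076088]), 'tau': array([-4.56958251e-04, -4.40043533e+01, -1.76595980e+01,  6.33348478e-02,
        5.82674425e-02, -1.58133062e-04]), 'position': array([0.25774126, 0.5686214 , 0.24026605]), 'tcp_rot': array([[-9.10710269e-01,  4.13043999e-01, -1.20859446e-03],
       [ 4.13045600e-01,  9.10708632e-01, -1.76612659e-03],
       [ 3.71189416e-04, -2.10763425e-03, -9.99997710e-01]]), 'force': array([-0.72411922,  0.48440587,  0.3449163 ]), 'moment': array([0.01535261, 0.03235947, 0.00822887]), 'grasp_force': 0.0, 'opening': 0.9982834684928829}
483.07073929787805 250.25425922703022 189.39380102329764 [ 1.14692213 -0.28788937  0.85508124] [-0.57720669  0.30428739 -0.75778732]
395.2235936260997 253.79239201534384 186.81890297380525 [0.15023866 0.46795812 0.47427217] [ 0.59831788 -0.61699251 -0.51121028]
```

View pics/a.png

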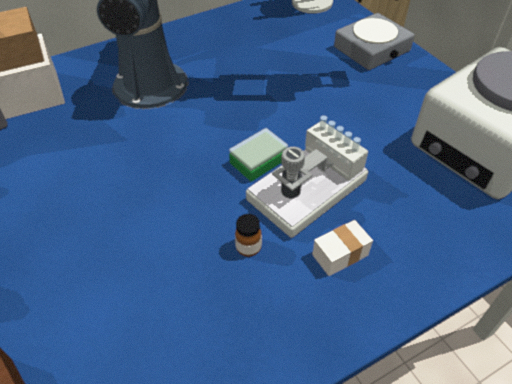

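View pics/b.png

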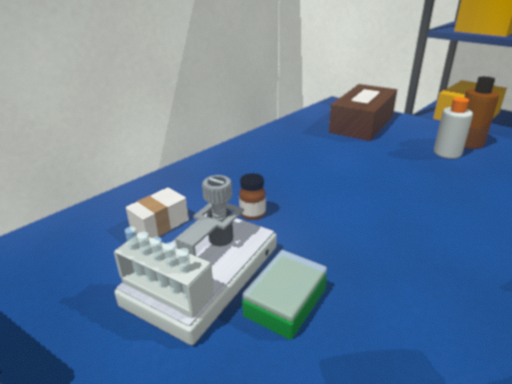

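The scene view shows the knob at about (293,155), with the tube rack beyond it at (335,145), tip box (258,153), jar (248,235) and carton (342,248). The side view shows the knob at about (217,187).

```bash
cat > h.py <<'E'
import cv2,numpy as np
def pts(c):
  z=c['range_z'];v,u=np.mgrid[:384,:512]
  P=np.stack([(u-c['cx'])/c['fx']*z,(v-c['cy'])/c['fy']*z,z],-1)
  R=cv2.Rodrigues(np.array(c['rvec'],float))[0]
  W=(P-np.array(c['tvec']).ravel())@R; W[z<=0]=np.nan
  return W
E
python3 - <<'E'
from h import *
from scipy.optimize import least_squares
for n,box in(('scene',(270,135,315,210)),('side',(195,168,240,212))):
  c=np.load(n+'.npy',allow_pickle=True).item();W=pts(c)
  u0,v0,u1,v1=box;w=W[v0:v1,u0:u1].reshape(-1,3)
  w=w[np.isfinite(w).all(1)]
  print(n,'max z',np.percentile(w[:,2],[90,97,99.5]))
  k=w[(w[:,2]>.13)]
  med=np.median(k,0);k=k[np.hypot(*(k-med)[:,:2].T)<.045]
  t=k[k[:,2]>k[:,2].max()-.006]
  s=k[k[:,2]<k[:,2].max()-.008]
  f=least_squares(lambda p:np.hypot(s[:,0]-p[0],s[:,1]-p[1])-.0235,med[:2],loss='soft_l1',f_scale=.002)
  print(len(t),'top mid',(t.min(0)+t.max(0))/2,np.ptp(t,axis=0),np.median(t[:,2]),'side fit',len(s),f.x,np.abs(f.fun).mean())
  m=W[(abs(W[...,2]-.044)<.006)&(np.hypot(W[...,0]-med[0],W[...,1]-med[1])<.22)]
  print('housing',len(m),cv2.minAreaRect(m[:,:2].astype(np.float32)))
  # tubes/rack
  r=W[(W[...,2]>.105)&(W[...,2]<.15)&(np.hypot(W[...,0]-med[0],W[...,1]-med[1])<.2)&(np.hypot(W[...,0]-med[0],W[...,1]-med[1])>.08)]
  print('rack',len(r),r.mean(0) if len(r) else 0)
E
```

```text
scene max z [0.15025572 0.15959745 0.16162751]
255 top mid [0.57851315 0.11140238 0.16003541] [0.04502721 0.04551528 0.00590171] 0.15918874326553786 side fit 189 [0.57586445 0.113825  ] 0.0010244516847164962
housing 4200 ((0.5772785544395447, 0.12479494512081146), (0.32075515389442444, 0.37386956810951233), 54.510948181152344)
rack 1159 [0.55178851 0.24729503 0.11612385]
side max z [0.15951021 0.16073917 0.16132287]
337 top mid [0.57560226 0.11572783 0.15953442] [0.04567727 0.04413869 0.00597599] 0.15967448424980524 side fit 361 [0.57758254 0.1141719 ] 0.0007839518531900906
housing 6496 ((0.5575926899909973, 0.14053459465503693), (0.3213427662849426, 0.33255138993263245), 54.564517974853516)
rack 2567 [0.53376434 0.25762592 0.11807938]
```

Both views agree: axis at about (0.577, 0.114), top at about 0.1595, so the grip point is at about 0.1445. I'll plan the approach so that joint 6 ends near +150°, which leaves room for one long backward turn.

```bash
cat >> h.py <<'E'
def plan(s,target,dyaw,n):
  """n calls from state s to world target with total tool-z turn dyaw (deg), tool upright"""
  p=np.array(s['position']);x=s['tcp_rot'][:,0];yaw=np.arctan2(x[1],x[0])
  d=(np.array(target)-p)/n
  for i in range(n):
    X=np.array([np.cos(yaw),np.sin(yaw),0]);Y=np.array([np.sin(yaw),-np.cos(yaw),0])
    print(np.round(np.array([d@X,d@Y,-d[2]])/.12,3),'az',round(np.radians(dyaw/n)/1.5,4))
    yaw-=np.radians(dyaw/n)
E
python3 -c "
from h import *;from rig import read_state
plan(read_state(),(.577,.114,.215),204,5)"
```

```text
[-0.798 -0.47   0.042] az 0.4747
[-0.911  0.165  0.042] az 0.4747
[-0.582  0.72   0.042] az 0.4747
[0.03  0.925 0.042] az 0.4747
[0.628 0.681 0.042] az 0.4747
```

drive_tool(steps=[[87,-0.2,-0.12,0.01,0,0,0.12],[87,-0.4,-0.235,0.02,0,0,0.24],[87,-0.6,-0.35,0.03,0,0,0.36],[87,-0.8,-0.47,0.04,0,0,0.475],[87,-0.8,-0.47,0.04,0,0,0.475],[87,-0.8,-0.47,0.04,0,0,0.475]])

```text
time_s: 0.7
position: [0.3226, 0.4773, 0.2361]
tcp_rot: [[-0.418, 0.909, -0.001], [0.909, 0.418, -0.001], [-0.0, -0.001, -1.0]]
force: [-0.4, -0.8, -0.4]
opening: 1.0
grasp_force: 0.0
```

drive_tool(steps=[[87,-0.23,0.04,0.01,0,0,0.1],[87,-0.45,0.08,0.02,0,0,0.2],[87,-0.68,0.12,0.03,0,0,0.3],[87,-0.91,0.165,0.04,0,0,0.4],[87,-0.91,0.165,0.04,0,0,0.475],[87,-0.91,0.165,0.04,0,0,0.475]])

```text
time_s: 1.3
position: [0.3862, 0.3871, 0.2314]
tcp_rot: [[0.275, 0.962, -0.0], [0.962, -0.275, -0.0], [-0.0, -0.0, -1.0]]
force: [0.1, -0.0, 0.3]
opening: 0.998
grasp_force: 0.0
```

drive_tool(steps=[[87,-0.15,0.18,0.01,0,0,0.1],[87,-0.29,0.36,0.02,0,0,0.2],[87,-0.44,0.54,0.03,0,0,0.3],[87,-0.58,0.72,0.04,0,0,0.4],[87,-0.58,0.72,0.04,0,0,0.475],[87,-0.58,0.72,0.04,0,0,0.475]])

```text
time_s: 1.9
position: [0.4498, 0.2968, 0.2267]
tcp_rot: [[0.835, 0.55, -0.0], [0.55, -0.835, 0.0], [-0.0, -0.0, -1.0]]
force: [-0.7, -0.2, -0.3]
opening: 1.001
grasp_force: 0.0
```

drive_tool(steps=[[87,0.01,0.23,0.01,0,0,0.1],[87,0.01,0.46,0.02,0,0,0.2],[87,0.02,0.69,0.03,0,0,0.3],[87,0.03,0.92,0.04,0,0,0.4],[87,0.03,0.92,0.04,0,0,0.475],[87,0.03,0.92,0.04,0,0,0.475]])

```text
time_s: 2.5
position: [0.513, 0.2065, 0.2219]
tcp_rot: [[0.992, -0.129, -0.0], [-0.129, -0.992, 0.0], [-0.001, -0.0, -1.0]]
force: [-0.0, -0.4, 0.1]
opening: 1.0
grasp_force: 0.0
```

```bash
python3 -c "
from h import *;from rig import read_state
s=read_state();print(s['time_s'],s['position'],s['joint_positions'],s['tcp_rot'][:,2],s['force'])
plan(s,(.577,.114,.215),(150-s['joint_positions'][5])-(s['joint_positions'][0]-11.2),1)"
```

```text
2.5 [0.51304857 0.20653488 0.22188318] [1.03401742e+01 2.60963038e+01 9.36905525e+01 2.12902502e-02
 6.02388795e+01 1.07727283e+02] [-4.99749696e-04  2.36717153e-04 -9.99999847e-01] [-0.04941943 -0.35217316  0.07795166]
[0.628 0.696 0.057] az 0.5019
```

drive_tool(steps=[[87,0.15,0.17,0.01,0,0,0.1],[87,0.31,0.35,0.02,0,0,0.2],[87,0.47,0.52,0.04,0,0,0.3],[87,0.63,0.69,0.055,0,0,0.4],[87,0.63,0.69,0.055,0,0,0.5],[87,0.63,0.69,0.055,0,0,0.6],[87,0.63,0.69,0.055,0,0,0.63],[87,0.63,0.69,0.055,0,0,0.63]])

```text
time_s: 3.3
position: [0.5764, 0.1153, 0.2154]
tcp_rot: [[0.478, -0.878, -0.001], [-0.878, -0.478, 0.0], [-0.001, 0.0, -1.0]]
force: [-0.4, 0.1, -0.2]
opening: 1.004
grasp_force: 0.0
```

```bash
python3 -c "
from h import *;from rig import read_state,optics
s=read_state();print(s['time_s'],s['position'],s['joint_positions'][[0,5]],s['tcp_rot'][:,2],s['force'])
plan(s,(.577,.114,.1445),0,1)
c=optics.capture('wrist');cv2.imwrite('pics/w.png',c['color'])
R=cv2.Rodrigues(np.array(c['rvec'],float))[0];print(c['fx'],c['cx'],c['cy'],-R.T@np.array(c['tvec']).ravel(),R)
q=R@np.array([.577,.114,.1595])+np.array(c['tvec']).ravel();r=np.hypot(*q[:2]);t=np.arctan2(r,q[2]);print(c['cx']+c['fx']*t*q[0]/r,c['cy']+c['fy']*t*q[1]/r)
np.save('w.npy',c,allow_pickle=True)"
```

```text
3.3 [0.5763795 0.1153332 0.2153514] [  0.42222377 151.82682987] [-6.00590770e-04  2.83798224e-04 -9.99999779e-01] [-0.44790073  0.07606629 -0.18152057]
[0.012 0.001 0.59 ] az 0.0
297.3186396354542 258.88192226964037 194.3367071601393 [0.61325917 0.04794348 0.35890127] [[-8.78112464e-01 -4.78453422e-01 -9.07517980e-04]
 [-4.59463234e-01  8.42727374e-01  2.80542528e-01]
 [-1.33461742e-01  2.46764861e-01 -9.59841167e-01]]
259.4622015771007 217.21544841028395
```

View pics/w.png

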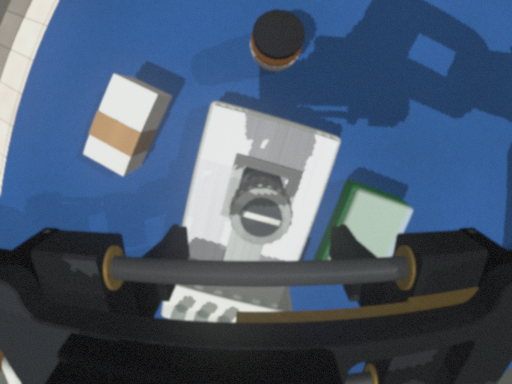

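The wrist view shows the knob top at about (262,217), between the open fingers; the prediction was (259.5,217), so the fix agrees to about 1.5 mm. Going down and closing.

drive_tool(steps=[[87,0.01,0.006,0.2,0,0,0],[87,0.01,0.006,0.4,0,0,0],[87,0.01,0.006,0.52,0,0,0],[87,0.01,0.006,0.59,0,0,0],[87,0.01,0.006,0.59,0,0,0],[60,0.01,0.006,0.59,0,0,0],[60,0.01,0.006,0.59,0,0,0]])

```text
time_s: 4.05
position: [0.5777, 0.1127, 0.1457]
tcp_rot: [[0.473, -0.881, 0.002], [-0.881, -0.473, 0.0], [0.001, -0.002, -1.0]]
force: [1.2, -0.3, 0.4]
opening: 0.895
grasp_force: 0.0
```

drive_tool(steps=[[40,0,0,0,0,0,0],[40,0,0,0,0,0,0],[40,0,0,0,0,0,0],[40,0,0,0,0,0,0],[40,0,0,0,0,0,0],[40,0,0,0,0,0,0],[40,0,0,0,0,0,0],[40,0,0,0,0,0,0]])

```text
time_s: 4.85
position: [0.5768, 0.1124, 0.1448]
tcp_rot: [[0.472, -0.882, -0.0], [-0.882, -0.472, -0.0], [0.0, 0.0, -1.0]]
force: [-2.1, -1.6, 2.1]
opening: 0.531
grasp_force: 30.0
```

drive_tool(steps=[[40,0,0,-0.0015,0,0,-0.093],[40,0,0,-0.003,0,0,-0.186],[40,0,0,-0.0045,0,0,-0.279],[40,0,0,-0.006,0,0,-0.372],[40,0,0,-0.0074,0,0,-0.465],[40,0,0,-0.0074,0,0,-0.465],[40,0,0,-0.0074,0,0,-0.465]])

```text
time_s: 5.55
position: [0.5771, 0.1128, 0.1456]
tcp_rot: [[0.927, -0.375, 0.001], [-0.375, -0.927, 0.001], [0.0, -0.001, -1.0]]
force: [-0.5, 0.2, 2.1]
opening: 0.534
grasp_force: 30.0
```

drive_tool(steps=[[40,0,0,-0.0015,0,0,-0.093],[40,0,0,-0.003,0,0,-0.186],[40,0,0,-0.0045,0,0,-0.279],[40,0,0,-0.006,0,0,-0.372],[40,0,0,-0.0074,0,0,-0.465],[40,0,0,-0.0074,0,0,-0.465],[40,0,0,-0.0074,0,0,-0.465]])

```text
time_s: 6.25
position: [0.5769, 0.1133, 0.1462]
tcp_rot: [[0.952, 0.306, 0.0], [0.306, -0.952, 0.001], [0.0, -0.001, -1.0]]
force: [-0.3, 4.2, -0.9]
opening: 0.528
grasp_force: 30.0
```

drive_tool(steps=[[40,0,0,-0.0015,0,0,-0.093],[40,0,0,-0.003,0,0,-0.186],[40,0,0,-0.0045,0,0,-0.279],[40,0,0,-0.0045,0,0,-0.279],[40,0,0,-0.0045,0,0,-0.279]])

```text
time_s: 6.75
position: [0.5766, 0.1134, 0.146]
tcp_rot: [[0.746, 0.666, -0.001], [0.666, -0.746, 0.002], [0.0, -0.002, -1.0]]
force: [1.1, 4.8, -4.9]
opening: 0.53
grasp_force: 30.0
```

```bash
python3 -c "
from rig import read_state
s=read_state();print(s['position'],s['joint_positions'][5],s['force'],s['moment'],s['tau'])"
```

```text
[0.57659686 0.1134152  0.14599634] 48.39450768029681 [ 1.08174909  4.83864993 -4.91885844] [ 0.94886577 -0.05420648  0.0195449 ] [-2.80889980e+00 -4.62764311e+01 -1.42442814e+01 -1.24439400e+00
  2.93111494e-01 -4.42649180e-03]
```

drive_tool(steps=[[40,0,0,0,0,0,-0.1],[40,0,0,0,0,0,-0.2],[40,0,0,0,0,0,-0.2],[40,0,0,0,0,0,-0.2]])

```text
time_s: 7.15
position: [0.5764, 0.1135, 0.1459]
tcp_rot: [[0.516, 0.856, -0.001], [0.856, -0.516, 0.002], [0.001, -0.002, -1.0]]
force: [2.2, 5.2, -5.9]
opening: 0.533
grasp_force: 30.0
```

drive_tool(steps=[[40,0,0,-0.008,0,0,0],[40,0,0,-0.008,0,0,0],[40,0,0,-0.008,0,0,0]])

```text
time_s: 7.45
position: [0.5764, 0.1135, 0.1469]
tcp_rot: [[0.516, 0.856, -0.001], [0.856, -0.516, 0.002], [0.001, -0.002, -1.0]]
force: [1.2, 4.7, -6.0]
opening: 0.531
grasp_force: 30.0
```

Force holds at −6 N when lifting 1 mm, so the screw is hanging on the wrist. Loosening so that it falls.

drive_tool(steps=[[87,0,0,0,0,0,0],[87,0,0,0,0,0,0],[87,0,0,0,0,0,0],[87,0,0,0,0,0,0],[87,0,0,0,0,0,0],[87,0,0,0,0,0,0]])

```text
time_s: 8.05
position: [0.577, 0.1123, 0.1481]
tcp_rot: [[0.511, 0.859, 0.0], [0.859, -0.511, -0.0], [-0.0, 0.0, -1.0]]
force: [-0.1, -0.1, 0.7]
opening: 0.962
grasp_force: 0.0
```

```bash
cat >> h.py <<'E'
def knob():
  """knob top height/centre now, from both fixed cameras (start: 0.1592 scene, 0.1597 side)"""
  from rig import optics
  for n in('scene','side'):
    c=optics.capture(n);cv2.imwrite(f'pics/k_{n}.png',c['color']);W=pts(c)
    w=W[np.hypot(W[...,0]-.577,W[...,1]-.114)<.02]
    h,e=np.histogram(w[:,2],bins=np.arange(.1,.2,.001))
    print(n,[(round(b,3),int(k)) for b,k in zip(e,h) if k>4])
    t=w[(w[:,2]>.125)&(w[:,2]<.17)];print(len(t),np.percentile(t[:,2],[50,75,90]),t.mean(0))
E
python3 -c "
from h import *;from rig import read_state
knob();s=read_state();print(s['time_s'],s['position'],s['joint_positions'][[0,5]],s['force'])
for n in('scene','side'):
  W=pts(np.load(n+'.npy',allow_pickle=True).item());w=W[np.hypot(W[...,0]-.577,W[...,1]-.114)<.02]
  h,e=np.histogram(w[:,2],bins=np.arange(.1,.2,.001));print('start',n,[(round(b,3),int(k)) for b,k in zip(e,h) if k>4])
a=cv2.imread('pics/k_scene.png')[100:230,220:380];b=cv2.imread('pics/k_side.png')[120:250,140:300]
cv2.imwrite('pics/k1.png',cv2.resize(np.hstack([a,b]),None,fx=2.4,fy=2.4))
"
```

```text
scene []Traceback (most recent call last):
  File "<string>", line 3, in <module>
    knob();s=read_state();print(s['time_s'],s['position'],s['joint_positions'][[0,5]],s['force'])
    ~~~~^^
  File "h.py", line 24, in knob
    t=w[(w[:,2]>.125)&(w[:,2]<.17)];print(len(t),np.percentile(t[:,2],[50,75,90]),t.mean(0))
                                                 ~~~~~~~~~~~~~^^^^^^^^^^^^^^^^^^^
    return _quantile_unchecked(
        a, q, axis, out, overwrite_input, method, keepdims, weights)
    return _ureduce(a,
                    func=_quantile_ureduce_func,
    ...<5 lines>...
                    overwrite_input=overwrite_input,
                    method=method)
    r = func(a, **kwargs)
    result = _quantile(arr,
                       quantiles=q,
    ...<2 lines>...
                       out=out,
                       weights=wgt)
    slices_having_nans = np.isnan(arr[-1, ...])
                                  ~~~^^^^^^^^^
IndexError: index -1 is out of bounds for axis 0 with size 0
```

```bash
python3 - <<'E'
s=open('h.py').read();i=s.index('def knob');s=s[:i]+'''def wpts(c):
  """wrist fisheye range image to world points"""
  z=c['range_z'];v,u=np.mgrid[:384,:512];x=u-c['cx'];y=v-c['cy'];r=np.hypot(x,y)+1e-9
  k=np.tan(np.minimum(r/c['fx'],1.4))/r*z
  R=cv2.Rodrigues(np.array(c['rvec'],float))[0]
  W=(np.stack([x*k,y*k,z],-1)-np.array(c['tvec']).ravel())@R; W[z<=0]=np.nan
  return W
def hist(W):
  w=W[np.hypot(W[...,0]-.577,W[...,1]-.114)<.022]
  h,e=np.histogram(w[:,2],bins=np.arange(.11,.2,.002));return [(round(b,3),int(k)) for b,k in zip(e,h) if k>4]
def knob():
  from rig import optics
  for n in('side','wrist'):
    c=optics.capture(n);cv2.imwrite(f'pics/k_{n}.png',c['color']);print(n,hist((wpts if n=='wrist' else pts)(c)))
'''
open('h.py','w').write(s)
E
python3 -c "
from h import *;from rig import read_state
knob();s=read_state();print(s['time_s'],s['position'],s['joint_positions'][[0,5]],s['force'])
print('start side',hist(pts(np.load('side.npy',allow_pickle=True).item())))
print('start wrist',hist(wpts(np.load('w.npy',allow_pickle=True).item())))
b=cv2.imread('pics/k_side.png')[100:260,110:300];w=cv2.imread('pics/k_wrist.png')[140:300,160:350]
cv2.imwrite('pics/k1.png',cv2.resize(np.hstack([b,w]),None,fx=2.1,fy=2.1))
"
```

```text
side [(np.float64(0.152), 16), (np.float64(0.154), 9)]
wrist [(np.float64(0.126), 14), (np.float64(0.128), 41), (np.float64(0.13), 34), (np.float64(0.132), 31), (np.float64(0.134), 35), (np.float64(0.136), 27), (np.float64(0.138), 42), (np.float64(0.14), 42), (np.float64(0.142), 38), (np.float64(0.144), 40), (np.float64(0.146), 48), (np.float64(0.148), 42), (np.float64(0.15), 125), (np.float64(0.152), 870), (np.float64(0.154), 1844), (np.float64(0.156), 105)]
8.2 [0.57693067 0.11242717 0.14797229] [ 0.14480632 30.90006088] [ 0.08152413 -0.60342343  0.39675906]
start side [(np.float64(0.11), 18), (np.float64(0.112), 9), (np.float64(0.114), 11), (np.float64(0.116), 17), (np.float64(0.118), 16), (np.float64(0.12), 9), (np.float64(0.13), 6), (np.float64(0.14), 6), (np.float64(0.144), 7), (np.float64(0.154), 6), (np.float64(0.156), 11), (np.float64(0.158), 155), (np.float64(0.16), 126)]
start wrist [(np.float64(0.154), 8), (np.float64(0.156), 56), (np.float64(0.158), 1366), (np.float64(0.16), 1245), (np.float64(0.162), 28)]
```

View pics/k1.png

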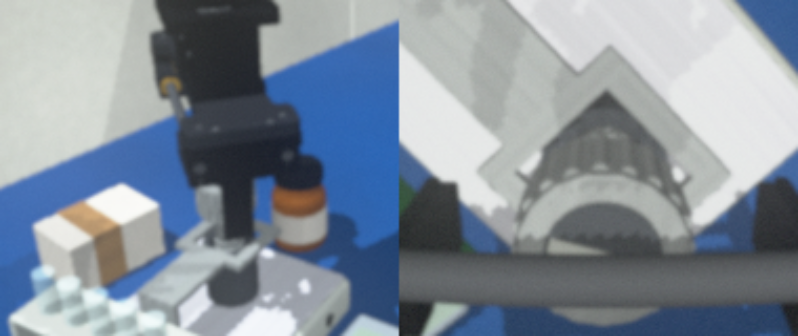

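The knob top fell from about 0.160 to 0.1543. With the drop at roughly 1.6–1.9 rad that puts the lift near −0.008, so it is in the thread. I'll lower to the new grip point, close, and turn forward in two grips (about 345° in total).

drive_tool(steps=[[87,0.009,-0.008,0.036,0,0,0],[60,0.009,-0.008,0.072,0,0,0],[40,0.009,-0.008,0.072,0,0,0],[40,0.009,-0.008,0.072,0,0,0],[40,0.009,-0.008,0.072,0,0,0],[40,0.009,-0.008,0.072,0,0,0],[40,0.009,-0.008,0.072,0,0,0],[40,0.009,-0.008,0.072,0,0,0]])

```text
time_s: 9.0
position: [0.5767, 0.1139, 0.1394]
tcp_rot: [[0.511, 0.859, 0.0], [0.859, -0.511, 0.0], [0.0, 0.0, -1.0]]
force: [-0.3, 0.5, 1.2]
opening: 0.532
grasp_force: 30.0
```

drive_tool(steps=[[40,0,0,0,0,0,0],[40,0,0,0,0,0,0]])

```text
time_s: 9.2
position: [0.5768, 0.1139, 0.1394]
tcp_rot: [[0.511, 0.859, 0.0], [0.859, -0.511, 0.0], [0.0, 0.0, -1.0]]
force: [-0.2, 1.0, 0.5]
opening: 0.533
grasp_force: 30.0
```

drive_tool(steps=[[40,0,0,0.0016,0,0,0.09],[40,0,0,0.003,0,0,0.18],[40,0,0,0.0045,0,0,0.27],[40,0,0,0.0058,0,0,0.36],[40,0,0,0.0072,0,0,0.45],[40,0,0,0.0086,0,0,0.54],[40,0,0,0.01,0,0,0.63],[40,0,0,0.0115,0,0,0.72]])

```text
time_s: 10.0
position: [0.577, 0.1131, 0.1381]
tcp_rot: [[0.999, -0.05, 0.001], [-0.05, -0.999, -0.002], [0.001, 0.002, -1.0]]
force: [0.9, -2.2, 0.9]
opening: 0.529
grasp_force: 30.0
```

drive_tool(steps=[[40,0,0,0.0016,0,0,0.09],[40,0,0,0.003,0,0,0.18],[40,0,0,0.0045,0,0,0.27],[40,0,0,0.0058,0,0,0.36],[40,0,0,0.0072,0,0,0.45],[40,0,0,0.0086,0,0,0.54],[40,0,0,0.01,0,0,0.63],[40,0,0,0.0115,0,0,0.72]])

```text
time_s: 10.8
position: [0.5764, 0.1127, 0.1367]
tcp_rot: [[0.427, -0.904, -0.001], [-0.904, -0.427, -0.002], [0.002, 0.002, -1.0]]
force: [-0.8, -4.4, 0.7]
opening: 0.53
grasp_force: 30.0
```

```bash
python3 -c "
from rig import read_state
s=read_state();print(s['time_s'],s['position'],s['joint_positions'][5],s['force'],s['moment'])"
```

```text
10.8 [0.57636129 0.11269611 0.1366566 ] 155.09257693868636 [-0.80755006 -4.41474817  0.71608168] [-0.58326136  0.33790467  0.05911211]
```

drive_tool(steps=[[87,0,0,0,0,0,0],[87,0,0,0,0,0,0],[87,0,0,0,0,0,0],[87,0,0,0,0,0,0],[87,0,0,0,0,0,-0.09],[87,0,0,0,0,0,-0.18],[87,0,0,0,0,0,-0.27],[87,0,0,0,0,0,-0.36]])

```text
time_s: 11.6
position: [0.5766, 0.1142, 0.1365]
tcp_rot: [[0.837, -0.547, -0.0], [-0.547, -0.837, 0.0], [-0.0, -0.0, -1.0]]
force: [0.7, 0.2, -1.1]
opening: 0.994
grasp_force: 0.0
```

drive_tool(steps=[[87,0,0,0,0,0,-0.1],[87,0,0,0,0,0,-0.2],[87,0,0,0,0,0,-0.3],[87,0,0,0,0,0,-0.4],[87,0,0,0,0,0,-0.5],[87,0,0,0,0,0,-0.6],[87,0,0,0,0,0,-0.7],[87,0,0,0,0,0,-0.8]])

```text
time_s: 12.4
position: [0.5767, 0.1141, 0.1365]
tcp_rot: [[0.813, 0.582, 0.0], [0.582, -0.813, 0.0], [0.0, -0.0, -1.0]]
force: [0.0, 0.8, -0.1]
opening: 1.0
grasp_force: 0.0
```

drive_tool(steps=[[87,0,0,0,0,0,-0.1],[87,0,0,0,0,0,-0.2],[87,0,0,0,0,0,-0.3],[87,0,0,0,0,0,-0.4],[87,0,0,0,0,0,-0.5],[87,0,0,0,0,0,-0.6],[87,0,0,0,0,0,-0.7],[87,0,0,0,0,0,-0.8]])

```text
time_s: 13.2
position: [0.5767, 0.1142, 0.1365]
tcp_rot: [[-0.248, 0.969, 0.0], [0.969, 0.248, 0.0], [0.0, 0.0, -1.0]]
force: [0.1, 0.7, 0.3]
opening: 1.001
grasp_force: 0.0
```

drive_tool(steps=[[87,0,0,0,0,0,-0.1],[87,0,0,0,0,0,-0.2],[87,0,0,0,0,0,-0.3],[87,0,0,0,0,0,-0.4],[87,0,0,0,0,0,-0.5],[87,0,0,0,0,0,-0.6],[87,0,0,0,0,0,-0.6]])

```text
time_s: 13.9
position: [0.5767, 0.1141, 0.1365]
tcp_rot: [[-0.91, 0.414, 0.0], [0.414, 0.91, 0.0], [0.0, 0.0, -1.0]]
force: [-0.0, -0.1, 0.1]
opening: 1.002
grasp_force: 0.0
```

```bash
python3 -c "
from h import *;from rig import read_state
s=read_state();print(s['time_s'],s['position'],s['joint_positions'][[0,5]],s['force'])
knob();plan(s,(.5767,.1137,.1367),0,1)"
```

```text
13.9 [0.57666713 0.11410241 0.13647494] [  0.30433992 -65.25321316] [-0.01516166 -0.07770377  0.11840782]
side [(np.float64(0.11), 15), (np.float64(0.112), 7), (np.float64(0.132), 5), (np.float64(0.142), 6), (np.float64(0.148), 7), (np.float64(0.15), 167), (np.float64(0.152), 114)]
wrist [(np.float64(0.124), 6), (np.float64(0.128), 6), (np.float64(0.138), 6), (np.float64(0.14), 5), (np.float64(0.142), 5), (np.float64(0.144), 6), (np.float64(0.148), 29), (np.float64(0.15), 1616), (np.float64(0.152), 1137), (np.float64(0.154), 14)]
[-0.002 -0.003 -0.002] az 0.0
```

The screw is net back at its starting angle and exactly 8.0 mm lower than at the start, which confirms the drop. For lift about −0.0155 it needs roughly 245° more, so I'll rotate back another 27° and then grip.

drive_tool(steps=[[87,0,0,0,0,0,-0.1],[87,0,0,0,0,0,-0.2],[87,0,0,0,0,0,-0.31],[87,0,0,0,0,0,-0.31],[60,0,0,0,0,0,-0.31],[40,0,0,0,0,0,-0.31],[40,0,0,0,0,0,-0.31],[40,0,0,0,0,0,-0.31]])

```text
time_s: 14.8
position: [0.5767, 0.1139, 0.1365]
tcp_rot: [[-0.999, -0.037, 0.0], [-0.037, 0.999, -0.0], [-0.0, -0.0, -1.0]]
force: [-0.5, 0.3, -0.4]
opening: 0.72
grasp_force: 0.0
```

drive_tool(steps=[[40,0,0,0,0,0,0],[40,0,0,0,0,0,0],[40,0,0,0,0,0,0],[40,0,0,0,0,0,0],[40,0,0,0,0,0,0],[40,0,0,0,0,0,0]])

```text
time_s: 15.4
position: [0.5767, 0.1136, 0.1366]
tcp_rot: [[-0.999, -0.038, 0.0], [-0.038, 0.999, -0.001], [0.0, -0.001, -1.0]]
force: [0.2, -2.6, 0.3]
opening: 0.532
grasp_force: 30.0
```

Gripped; turning forward 4 × 61.9° ≈ 247°, in pairs with a check.

drive_tool(steps=[[40,0,0,0.0016,0,0,0.09],[40,0,0,0.003,0,0,0.18],[40,0,0,0.0045,0,0,0.27],[40,0,0,0.0058,0,0,0.36],[40,0,0,0.0072,0,0,0.45],[40,0,0,0.0086,0,0,0.54],[40,0,0,0.01,0,0,0.63],[40,0,0,0.0115,0,0,0.72]])

```text
time_s: 16.2
position: [0.5766, 0.1133, 0.1352]
tcp_rot: [[-0.5, 0.866, -0.0], [0.866, 0.5, -0.001], [-0.001, -0.001, -1.0]]
force: [-1.0, -3.8, 0.1]
opening: 0.534
grasp_force: 30.0
```

drive_tool(steps=[[40,0,0,0.0016,0,0,0.09],[40,0,0,0.003,0,0,0.18],[40,0,0,0.0045,0,0,0.27],[40,0,0,0.0058,0,0,0.36],[40,0,0,0.0072,0,0,0.45],[40,0,0,0.0086,0,0,0.54],[40,0,0,0.01,0,0,0.63],[40,0,0,0.0115,0,0,0.72]])

```text
time_s: 17.0
position: [0.5763, 0.1131, 0.1337]
tcp_rot: [[0.528, 0.849, -0.001], [0.849, -0.528, -0.002], [-0.002, 0.0, -1.0]]
force: [-1.0, -4.0, 1.0]
opening: 0.532
grasp_force: 30.0
```

drive_tool(steps=[[40,0,0,0.0016,0,0,0.09],[40,0,0,0.003,0,0,0.18],[40,0,0,0.0045,0,0,0.27],[40,0,0,0.0058,0,0,0.36],[40,0,0,0.0072,0,0,0.45],[40,0,0,0.0086,0,0,0.54],[40,0,0,0.01,0,0,0.63],[40,0,0,0.0115,0,0,0.72]])

```text
time_s: 17.8
position: [0.5758, 0.1132, 0.1324]
tcp_rot: [[0.998, -0.065, -0.002], [-0.065, -0.998, -0.002], [-0.002, 0.002, -1.0]]
force: [-2.0, -3.8, 1.9]
opening: 0.532
grasp_force: 30.0
```

drive_tool(steps=[[40,0,0,0.0016,0,0,0.09],[40,0,0,0.003,0,0,0.18],[40,0,0,0.0045,0,0,0.27],[40,0,0,0.0058,0,0,0.36],[40,0,0,0.0072,0,0,0.45],[40,0,0,0.0086,0,0,0.54],[40,0,0,0.01,0,0,0.63],[40,0,0,0.0115,0,0,0.72]])

```text
time_s: 18.6
position: [0.5758, 0.1137, 0.131]
tcp_rot: [[0.413, -0.911, -0.002], [-0.911, -0.413, -0.001], [-0.0, 0.002, -1.0]]
force: [-0.9, -3.2, 2.4]
opening: 0.529
grasp_force: 30.0
```

drive_tool(steps=[[40,0,0,0,0,0,0],[40,0,0,0,0,0,0],[40,0,0,0,0,0,0],[40,0,0,0,0,0,0]])

```text
time_s: 19.0
position: [0.5759, 0.1138, 0.131]
tcp_rot: [[0.418, -0.908, -0.002], [-0.908, -0.418, -0.0], [-0.0, 0.002, -1.0]]
force: [-2.8, -3.1, 2.9]
opening: 0.531
grasp_force: 30.0
```

```bash
python3 -c "
from h import *;from rig import read_state
s=read_state();print(s['time_s'],s['position'],s['joint_positions'][[0,5]],s['force'],s['qvel'])
knob()"
```

```text
19.0 [0.57589753 0.11377597 0.13095236] [  0.28674061 155.58154363] [-2.81075334 -3.11162013  2.93074989] [ 0.00825323  0.01407386 -0.04988534  0.03678003 -0.09829081  0.44802766]
side [(np.float64(0.116), 5), (np.float64(0.122), 5), (np.float64(0.142), 7), (np.float64(0.144), 105), (np.float64(0.146), 160)]
wrist [(np.float64(0.118), 10), (np.float64(0.12), 8), (np.float64(0.122), 10), (np.float64(0.124), 11), (np.float64(0.126), 17), (np.float64(0.128), 11), (np.float64(0.13), 12), (np.float64(0.132), 14), (np.float64(0.134), 15), (np.float64(0.136), 18), (np.float64(0.138), 20), (np.float64(0.14), 24), (np.float64(0.142), 81), (np.float64(0.144), 1500), (np.float64(0.146), 1349), (np.float64(0.148), 34)]
```

Side and wrist both put the top about 13.6–14 mm below its start. With the start lift between −0.9 and −2.3 mm, the screw lift is about −14.4 to −16 mm, inside the window, and the knob is still held at 30 N. Handing in.

```bash
python3 -c "
from rig import order
print(order.hand_in())"
```

```text
the job is handed in; nothing more can be done
None
```

I turned the clamp screw backward about 1.6–1.9 rad until it dropped into its thread, then forward about one turn, and handed the job in with the knob still gripped and centred. By camera it sits about 14–16 mm below its highest point, inside the 13.4–17.6 mm window. The arm never went near the jar, carton or tip box, though I did not re-measure them, and the hand-in gave no verdict.

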